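Check a press spindle's pitch with the thread gauge leaf

TASK

The spindle of the bench press lies clamped in the V-blocks: take the gauge leaf with the same tooth spacing as its thread from the hanging stand, lower its teeth slowly onto the top of the thread, in line with the spindle, and feel along lightly until they drop fully home. Press gently for about a second so that the leaf sits flat along its whole length, never bearing down hard, for that bruises the teeth. Then hang the leaf back in its own place, grip up, let go, and leave everything else as it was.

Things in the scene. Friction and masses are not known exactly. Their poses are not given: they have to be found in the camera images.
- leaf: Gauge leaf to use, 10 mm pitch, 90 g: black grip 40 long (x), 16 thick (y), 32 high, on a steel blade 46 long, 4 thick, reaching 38.4 mm below the grip, with 5 square teeth on its lower edge: 10 mm apart, 4.4 deep, 4 wide, the middle one at x = 0. Origin: centre of the grip's underside; z up. Hangs in any of the stand's places.
- end_a (a point): Tip of the leaf's last tooth on its +x side, 20 mm from the middle and 38.4 mm below the grip's underside; axes as the leaf's.
- end_b (a point): Tip of the leaf's last tooth on its -x side, likewise.
- vstand: Aluminium plate 270 x 96 x 12 mm fixed to the bench with two steel V-blocks, 82 mm either side of its middle, that hold the steel spindle under straps; straps and knobs reach 43 mm above the spindle's axis. Origin: centre of the plate's underside; x along the spindle, z up. The spindle does not turn or give. Stands left or right, the hanging stand on the other side.
- spindle_mid (a point): On the spindle's axis, middle of its thread, 64 mm above the bench; x along the axis, z up. Square thread, single start, 10 mm pitch, 48 mm across crests, 38 across roots, 55 mm either side of here; crests 4.8 wide, gaps 5.2 wide. It was clamped at no particular turn: where the crests lie along x is not known and must be felt.
- stand: Hanging stand fixed to the bench: white base 262 x 92 x 10 mm, above it two aluminium rails along x, each 10 wide, 8 mm apart, tops 62 mm above the bench. Three places, at x = -76, 0 and 76 mm. Posts in the gap between places leave a blade about 5 mm of play either way along x. Origin: centre of the underside; z up.
- crest_top (a point): 24 mm straight above spindle_mid: height of the crests. Tooth tips standing on crests are this high; with the leaf home they are 4.4 mm lower and the blade rests on the crests between its teeth, with 0.5 mm play each way along the axis. A press of 5 N is plenty; 35 N bruises the teeth, and touching faster than 15 mm/s can reach that. Axes as spindle_mid.
- rail_mid (a point): Middle of the stand's middle place, between the rails at the height of their tops. A leaf hangs with its blade down through the gap, its grip's underside on both rails, its teeth visible below them. Axes as the stand's.
- leaf_fine: Another leaf, same grip and blade, 8 teeth 6 mm apart. Stays hanging.
- leaf_coarse: Another leaf, same grip and blade, 3 teeth 16 mm apart. Stays hanging.
- nut: Bystander by the V-blocks: bronze nut, a ring 72 mm across and 44 high. Origin: underside.
- brush: Bystander by the stand: flat wooden brush, 160 mm long, lying.
- hex_driver: Bystander: black-handled driver, 170 mm long, lying near the robot.
- tip_box: Bystander: white pipette tip box with open blue lid, 82 x 122 mm, 115 high.
- tube_rack: Bystander: clear tube rack with a few capped tubes, 100 x 200 mm, 56 high.
- reagent: Bystander: amber bottle, 56 mm across, 115 high.
- beaker: Bystander: orange beaker, 90 mm across, 100 high.
- vial: Bystander: small white vial, 28 mm across, 50 high.
Not all that is in view belongs to the job. What is shaped like the leaf but green is not meant.

How it is judged (in metres and radians):
On the way, in this order (a step that is already met when the one before it is completed fails the run):
1. the 10 mm leaf is lifted clear of the stand (z of end_a in the frame of stand above 0.075 m), for 0.1 s.
2. the leaf sits home and flat along the top of the thread (both end teeth within 1.5 mm of full depth, within 4 mm of the axis) and is pressed on with more than 2 N for half a second (z of each of end_a, end_b in the frame of spindle_mid below 0.0211 m and y of end_a in the frame of spindle_mid between -0.004 and 0.004 m and x of end_a in the frame of spindle_mid between -0.056 and 0.056 m and y of end_b in the frame of spindle_mid between -0.004 and 0.004 m and x of end_b in the frame of spindle_mid between -0.056 and 0.056 m and angle between leaf's own z axis and vertical below 0.15 rad and contact force between leaf and vstand above 2 N), for 0.5 s.
At the end, for the whole second after the job is handed in: The 10 mm leaf hangs again, grip up and at rest, on the rails of the place it came from: within 10 mm of where it hung, its shoulder within 3 mm of the rail tops, leaning less than 0.15 rad; the other leaves and the bystanders have stayed where they were (distance of leaf from where it was at the start of the episode below 0.01 m and z of leaf in the frame of stand between 0.059 and 0.065 m and angle between leaf's own z axis and vertical below 0.15 rad and angle between the x axis of leaf and the x axis of stand, either way round below 0.25 rad and linear speed of leaf below 0.02 m/s and contact force between leaf and stand above 0.2 N); the robot touches nothing.
It fails at once if the leaf bears on the spindle or V-blocks with more than 35 N (contact force between leaf and vstand above 35 N).
It fails at once if another leaf is moved by more than 12 mm (distance of any of leaf_fine, leaf_coarse from where it was at the start of the episode above 0.012 m).
It fails at once if a bystander is moved by more than 20 mm (distance of any of nut, brush, hex_driver, tip_box, tube_rack, reagent, beaker, vial from where it was at the start of the episode above 0.02 m).
It also fails if it takes over 58 s, if anything falls off the work surface, if the arm or the gripper's body presses on something with over 40 N, if the wrist force passes 120 N, or if a joint passes its speed limit or range.

ROBOT

A 6-joint arm with a two-finger parallel gripper is mounted at the origin on the work surface. World frame = base frame: x ahead of the robot, y to its left, z up, the work surface at z = 0. Lengths are in mm, angles in rad, forces in N, time in s.
With the tool pointing down it reaches from about 325 to 900 mm from the base axis. Payload 6.1 kg.
Tool frame: the origin (TCP) lies midway between the tips of the shut fingers; the grasp point (between the pads) lies 19 mm behind it; z points along the fingers, y is the line along which they close (so a half turn about z gives the same grasp; the last joint's range is limited). The gripper opens to 85 mm and grips with 20 to 120 N. Pads are 22 mm wide; open, the fingers measure 114 mm over their backs; the gripper's body (76 mm by 85 mm) begins 54 mm behind the grasp point. The pads swing forward as they close: fully open they stand 13 mm farther back than shut.
Start: joints at [1.108, 0.22, 1.526, -0, 1.395, -0.126], TCP at [206.541, 589.878, 231.3] pointing down, gripper open.
Joint ranges: [-2.98, 2.98], [-0.91, 2.08], [0.09, 2.57], [-1.24, 4.39], [0.2, 2.65], [-2.68, 2.68]. Speed limits (rad/s): [2.57, 2.57, 3.01, 3.14, 3.14, 3.14].

INTERFACE

Orientations are given as a 3x3 rotation matrix whose columns are the frame's x, y, z axes.
In Python, from station import sense, vision, job_done gives the robot as it stands.
- The arm moves only by the shell command python3 -m pendant 'ROWS' [FORCE]. ROWS is JSON, a list of rows, each an object with "delta_rot": the turn, a rotation vector about the tool's x, y, z in rad, a list of three; "travel": the shift along the tool's x, y, z in mm, a list of three; "jaw": the finger opening in mm, from 0 to 85.4. A call has 1 to 10 rows; each row is the pose to reach, as a shift and turn from the pose commanded when the call began, along the tool's axes at that moment; what a row does not reach only later rows make up. A row lasts 1/12 s, in which the tool goes at most 41.7 mm and 7.16 degrees, less where a joint would pass 70% of its speed; a pose out of reach is approached as far as the arm can. A call with a gripper value outside its range is refused whole. The fingers move at their own pace and stop on an object; FORCE is the grip in N (left out, the last holds). Time passes only in rows, so rows that repeat a pose let the fingers close. It gives the time, the measured TCP pose, the force, the opening and the grip force at its end, in the units of the state.
- sense(): the state, without advancing time (a new reading comes with each control period).
- vision.read_camera(name): name is "scene" or "side" or "wrist"; returns the picture (384x512x3 uint8, red, green, blue); there is no depth.
- vision.calibration(name): a dict with "fx", "fy", "cx", "cy" (pixels), "position" and "attitude" of the camera in the world. Camera axes: x right, y down, z forward; pixel columns grow to the right and rows downward; lengths in mm; the calibration is good to about 2 mm. The wrist camera is an equidistant fisheye: a pixel r from the principal point sees the ray r / f radians off the axis. A picture is of the moment at which its call begins: read the wrist's pose just before it. calibration takes no time and is no camera call; for the wrist camera it gives the pose at the moment of the call.
- job_done(): hands the job in; it is judged then, once.
The state is a dict: "t": time; "q": joint angles; "qd": joint speeds; "effort": joint torques, N m; "eef_pos": TCP position; "tool_rot": TCP orientation; "contact_force": force on the tool from outside, world axes, zero at the start; "ft_torque": the same for the moment, N m; "grip_width": finger opening in mm; "grip_force": force on a finger pad.
Only numpy, scipy, OpenCV 4.12 (cv2) and the standard library are available. Lean on these libraries where they do the work, as an engineer would, in place of code of your own. Each camera call takes 0.05 s, during which the arm holds its last target. There are 200 camera calls.

## Working session

There is one attempt and no reset: what is moved stays moved. The work goes in short steps, Python scripts to look and compute and a shell command to move; the robot and the scene stay as the last step left them, time stands still between calls to the robot, and variables do not carry over. Pictures are saved under pics/ and viewed, at most 10 in all, crops included, and the job is handed in when it is done.

```bash
mkdir -p pics; ls; python3 - <<'E'
from station import sense, vision
import cv2
for n in ("scene","side"):
    im=vision.read_camera(n); cv2.imwrite(f"pics/{n}0.png",cv2.resize(im[:,:,::-1],(800,600),interpolation=cv2.INTER_CUBIC))
    cv2.imwrite(f"{n}0raw.png",im[:,:,::-1])
    print(n,vision.calibration(n))
s=sense();print(s)
E
```

```text
pics
scene {'fx': 448.1561723098259, 'fy': 448.1561723098259, 'cx': 245.37842840520918, 'cy': 196.71481061321114, 'position': array([1143.36186274, -146.8546907 , 1090.38203176]), 'attitude': array([[ 0.27271924,  0.83327406, -0.48091429],
       [ 0.96204047, -0.2309339 ,  0.1454224 ],
       [ 0.0101173 , -0.50231849, -0.86462348]])}
side {'fx': 360.1670394551322, 'fy': 360.1670394551322, 'cx': 250.3951592483939, 'cy': 185.54760769850526, 'position': array([ 249.0446047 , -550.43899041,  653.50944062]), 'attitude': array([[ 0.87745452, -0.32038341,  0.35697064],
       [-0.47965877, -0.58451557,  0.65442266],
       [-0.00101127, -0.74545022, -0.66656054]])}
{'t': 0.1, 'q': array([ 1.10789510e+00,  2.21141703e-01,  1.52752659e+00,  4.77414322e-05,
        1.39471829e+00, -1.26104317e-01]), 'qd': array([-0.00014126, -0.00116505, -0.00295682,  0.00178605, -0.00251465,
        0.00128058]), 'effort': array([ 1.40582295e-03, -4.98241746e+01, -3.90548158e+01, -1.07173014e-04,
        5.67394905e-03,  3.09645770e-05]), 'eef_pos': array([206.27957674, 589.38301285, 230.29627673]), 'tool_rot': array([[-9.43815124e-01,  3.30472843e-01, -8.43127025e-04],
       [ 3.30473807e-01,  9.43813834e-01, -1.58414557e-03],
       [ 2.72237859e-04, -1.77377195e-03, -9.99998390e-01]]), 'contact_force': array([-0.31697237,  0.5952584 , -0.35911027]), 'ft_torque': array([-0.01060767,  0.01024883, -0.02729159]), 'grip_force': 0.0, 'grip_width': 85.11804296178654}
```

View pics/scene0.png

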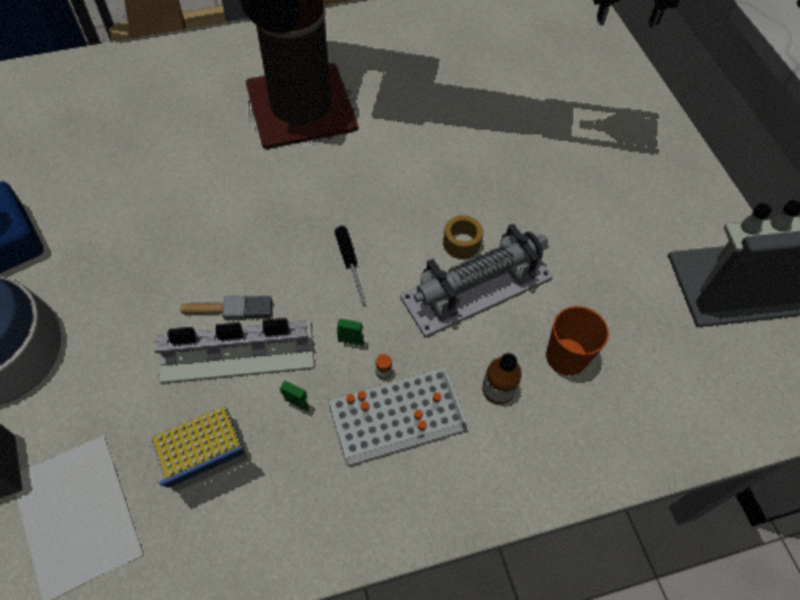

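View pics/side0.png

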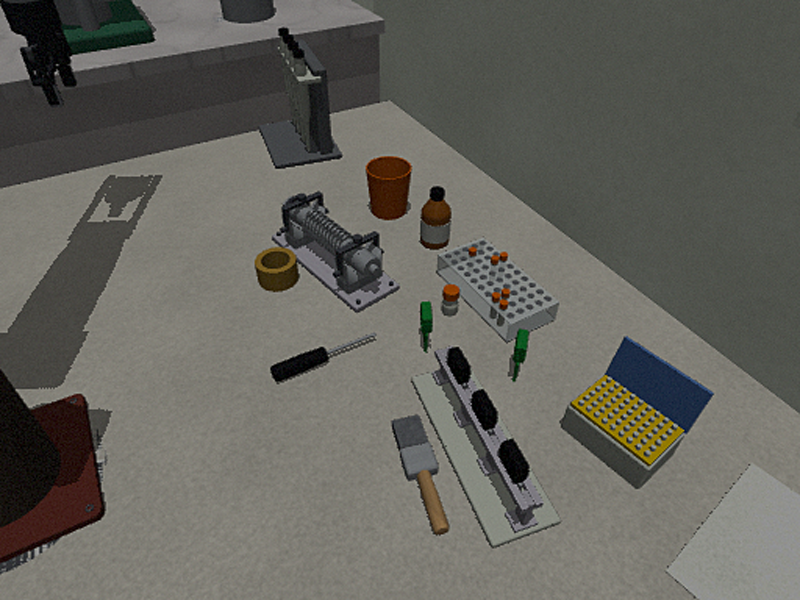

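```bash
python3 - <<'E'
import cv2,numpy as np
a=cv2.imread("scene0raw.png");b=cv2.imread("side0raw.png")
def crop(im,x,y,w,h,W,H): return cv2.resize(im[y:y+h,x:x+w],(W,H),interpolation=cv2.INTER_CUBIC)
# scene: stand x95-205,y195-250 ; vstand x250-360,y140-215
o=np.vstack([crop(a,95,198,114,50,798,350),crop(a,252,142,106,72,368,250)[:, :0] if 0 else cv2.copyMakeBorder(crop(a,252,142,106,72,368,250),0,0,0,430,cv2.BORDER_CONSTANT)])
cv2.imwrite("pics/c_scene.png",np.clip(o*1.5,0,255).astype(np.uint8))
o=np.hstack([crop(b,260,210,100,140,428,600),crop(b,170,118,87,82,368,347)]) if 0 else None
l=crop(b,260,215,100,135,444,600); r=cv2.copyMakeBorder(crop(b,170,118,88,82,352,328),0,272,0,0,cv2.BORDER_CONSTANT)
cv2.imwrite("pics/c_side.png",np.clip(np.hstack([l,r])*1.5,0,255).astype(np.uint8))
E
```

```text
(no output)
```

View pics/c_scene.png

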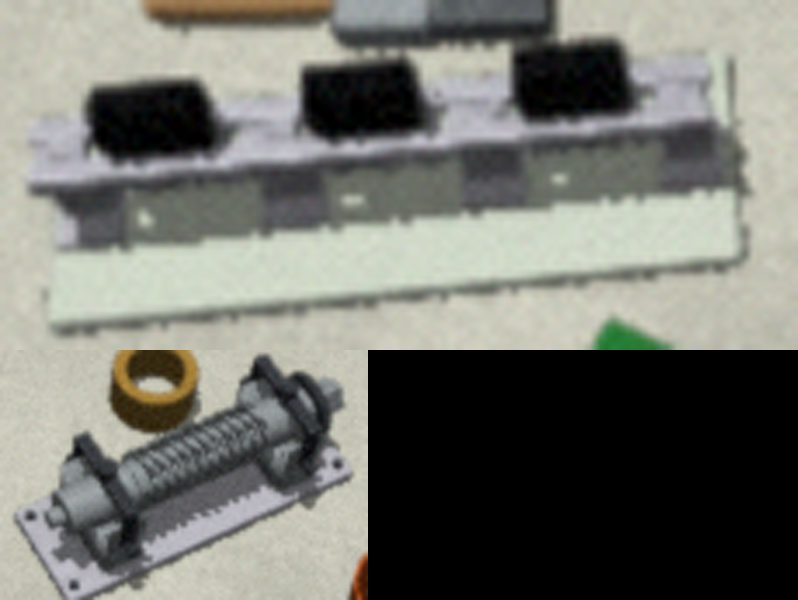

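View pics/c_side.png

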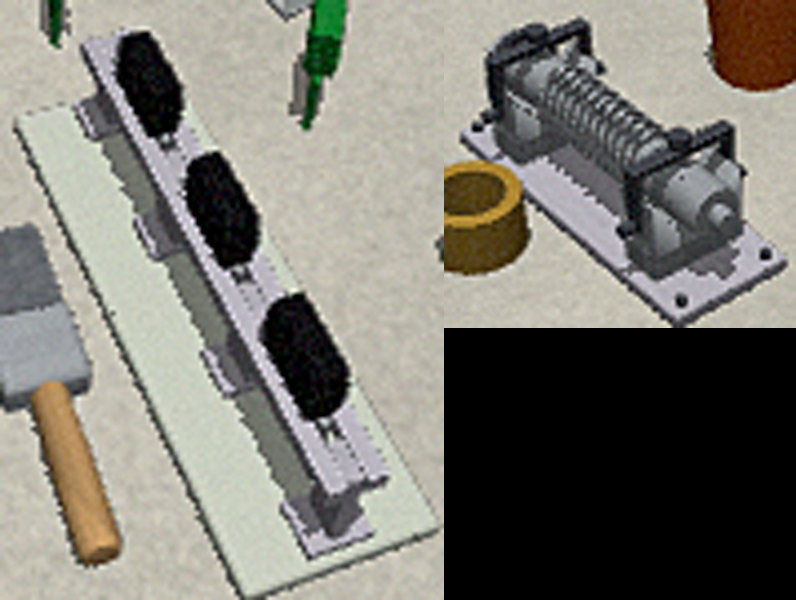

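```bash
cat > h.py <<'E'
import numpy as np
from station import sense, vision
def proj(n,P,c=None):
    c=c or vision.calibration(n); p=(np.asarray(P,float)-c["position"])@c["attitude"]
    if n=="wrist":
        r=np.hypot(p[...,0],p[...,1]); th=np.arctan2(r,p[...,2]); k=th/np.maximum(r,1e-9)
        return np.stack([c["cx"]+c["fx"]*k*p[...,0],c["cy"]+c["fy"]*k*p[...,1]],-1)
    return np.stack([c["cx"]+c["fx"]*p[...,0]/p[...,2],c["cy"]+c["fy"]*p[...,1]/p[...,2]],-1)
def place(pose,pts):
    x,y,a=pose; L=np.array([np.cos(a),np.sin(a),0]); W=np.array([np.sin(a),-np.cos(a),0])
    pts=np.asarray(pts,float); return np.array([x,y,0])+pts[:,:1]*L+pts[:,1:2]*W+pts[:,2:]*[0,0,1]
E
python3 - <<'E'
from h import *
from scipy.optimize import least_squares
sc=lambda u,v:(95+u/7,198+v/7); sd=lambda u,v:(260+u/4.44,215+v/4.44)
vc=lambda u,v:(252+u/3.472,142+(v-350)/3.472); vd=lambda u,v:(170+(u-444)/4,118+v/4)
def fit(l,w,z,obs,g):
    def f(p):
        r=[]
        for n,i,j,uv in obs: r.append(proj(n,place(p,[[i*l/2,j*w/2,z]]))[0]-uv)
        return np.ravel(r)
    s=least_squares(f,g,x_scale=[10,10,.1]); print(np.round(s.x,3),np.round(s.fun.reshape(-1,2),1).tolist()); return s.x
fit(262,92,10,[("scene",-1,1,sc(50,322)),("scene",1,1,sc(742,260)),("scene",1,-1,sc(733,55)),("side",1,-1,sd(15,120)),("side",-1,-1,sd(245,597)),("side",-1,1,sd(440,528))],[550,-250,1.5])
fit(270,96,12,[("scene",-1,-1,vc(15,517)),("scene",1,1,vc(352,474)),("scene",-1,1,vc(80,602)),("side",1,-1,vd(460,130)),("side",-1,-1,vd(683,325)),("side",-1,1,vd(786,265))],[550,200,1.2])
print(vision.calibration("wrist"))
E
```

```text
[ 553.54  -234.307    1.395] [[-2.4, -0.9], [-1.2, -0.6], [-1.5, -1.5], [0.5, -2.2], [-0.6, -1.0], [0.8, -1.5]]
[543.194 210.002   1.781] [[-1.4, -1.8], [0.3, -1.2], [-3.3, 0.5], [-0.2, -0.8], [-0.4, -2.7], [1.7, -3.6]]
{'fx': 297.3186396354542, 'fy': 297.3186396354542, 'cx': 261.5453212908209, 'cy': 191.44639769814032, 'position': array([143.03607577, 611.41634917, 373.46772071]), 'attitude': array([[ 3.30774693e-01,  9.10028624e-01,  2.49871979e-01],
       [ 9.43709534e-01, -3.18787779e-01, -8.82420966e-02],
       [-6.46700522e-04,  2.64994821e-01, -9.64249618e-01]])}
```

```bash
cat >> h.py <<'E'
from scipy.spatial.transform import Rotation as Ro
STAND=(553.5,-234.3,1.395); VST=(543.2,210.0,1.781)
def Rt(a,tilt=0):
    R=np.array([[np.cos(a),np.sin(a),0],[np.sin(a),-np.cos(a),0],[0,0,-1]])
    return R@Ro.from_rotvec([tilt,0,0]).as_matrix()
def go(pos,R,P=None,Rc=None):
    s=sense(); P=s["eef_pos"] if P is None else P; Rc=s["tool_rot"] if Rc is None else Rc
    print("t",round(s["t"],2),"q",np.round(s["q"],2),"tcp",np.round(s["eef_pos"],1),"F",np.round(s["contact_force"],1),"w",round(s["grip_width"],1),s["grip_force"])
    print("travel",np.round(Rc.T@(np.array(pos)-P),1),"rot",np.round(Ro.from_matrix(Rc.T@R).as_rotvec(),3))
E
python3 - <<'E'
from h import *
s=sense()
go((430,170,250),s["tool_rot"])
E
```

```text
t 0.1 q [ 1.11  0.22  1.53  0.    1.39 -0.13] tcp [206.3 589.4 230.3] F [-0.3  0.6 -0.4] w 85.1 0.0
travel [-349.7 -321.9  -19.2] rot [0. 0. 0.]
```

```bash
R='{"travel":[-350,-320,-20],"delta_rot":[0,0,1.2],"jaw":60}'; python3 -m pendant '[{"travel":[-350,-320,-20],"delta_rot":[0,0,1.2],"jaw":60},{"travel":[-350,-320,-20],"delta_rot":[0,0,1.2],"jaw":60},{"travel":[-350,-320,-20],"delta_rot":[0,0,1.2],"jaw":60},{"travel":[-350,-320,-20],"delta_rot":[0,0,1.2],"jaw":60},{"travel":[-350,-320,-20],"delta_rot":[0,0,1.2],"jaw":60},{"travel":[-350,-320,-20],"delta_rot":[0,0,1.2],"jaw":60},{"travel":[-350,-320,-20],"delta_rot":[0,0,1.2],"jaw":60},{"travel":[-350,-320,-20],"delta_rot":[0,0,1.2],"jaw":60},{"travel":[-350,-320,-20],"delta_rot":[0,0,1.2],"jaw":60},{"travel":[-350,-320,-20],"delta_rot":[0,0,1.2],"jaw":60}]'
python3 - <<'E'
from h import *
p=place(STAND,[[-67,-130,120]])[0]; print(p)
go(p,Rt(1.395,-.7))
E
```

```text
t: 0.93
eef_pos: [403.9, 221.3, 248.8]
tool_rot: [[-0.028, 1.0, -0.0], [1.0, 0.028, 0.0], [0.0, -0.0, -1.0]]
contact_force: [0.2, 0.4, -0.9]
grip_width: 59.7
grip_force: 0.0
[ 413.78583413 -277.5313758   120.        ]
t 0.93 q [ 0.33 -0.2   1.91  0.    1.42  0.3 ] tcp [403.9 221.3 248.8] F [ 0.2  0.4 -0.9] w 59.7 0.0
travel [-498.9   -4.   128.8] rot [-0.698 -0.071  0.195]
```

```bash
python3 -m pendant '[{"travel":[-410,-4,40],"delta_rot":[0,0,0.195],"jaw":60},{"travel":[-410,-4,40],"delta_rot":[0,0,0.195],"jaw":60},{"travel":[-410,-4,40],"delta_rot":[0,0,0.195],"jaw":60},{"travel":[-410,-4,40],"delta_rot":[0,0,0.195],"jaw":60},{"travel":[-410,-4,40],"delta_rot":[0,0,0.195],"jaw":60},{"travel":[-410,-4,40],"delta_rot":[0,0,0.195],"jaw":60},{"travel":[-410,-4,40],"delta_rot":[0,0,0.195],"jaw":60},{"travel":[-410,-4,40],"delta_rot":[0,0,0.195],"jaw":60},{"travel":[-410,-4,40],"delta_rot":[0,0,0.195],"jaw":60},{"travel":[-410,-4,40],"delta_rot":[0,0,0.195],"jaw":60}]' | head -3
python3 - <<'E'
from h import *
p=place(STAND,[[-67,-130,120]])[0]
go(p,Rt(1.395,-.7))
E
```

```text
t: 1.77
eef_pos: [412.9, -189.1, 208.5]
tool_rot: [[0.161, 0.987, -0.0], [0.987, -0.161, -0.0], [-0.0, 0.0, -1.0]]
t 1.77 q [-0.6  -0.18  1.98 -0.    1.35 -0.44] tcp [ 412.9 -189.1  208.5] F [0.8 0.7 0. ] w 60.0 0.0
travel [-87.1  15.1  88.5] rot [-0.7   -0.005  0.013]
```

```bash
python3 -m pendant '[{"travel":[-87,15,88],"delta_rot":[-0.7,0,0.013],"jaw":60},{"travel":[-87,15,88],"delta_rot":[-0.7,0,0.013],"jaw":60},{"travel":[-87,15,88],"delta_rot":[-0.7,0,0.013],"jaw":60},{"travel":[-87,15,88],"delta_rot":[-0.7,0,0.013],"jaw":60},{"travel":[-87,15,88],"delta_rot":[-0.7,0,0.013],"jaw":60},{"travel":[-87,15,88],"delta_rot":[-0.7,0,0.013],"jaw":60},{"travel":[-87,15,88],"delta_rot":[-0.7,0,0.013],"jaw":60},{"travel":[-87,15,88],"delta_rot":[-0.7,0,0.013],"jaw":60}]' | head -3
python3 - <<'E'
from h import *
import cv2
go((0,0,0),np.eye(3))
c=vision.calibration("wrist"); im=vision.read_camera("wrist")[:,:,::-1]
np.savez("w1.npz",im=im,**c)
print(np.round(proj("wrist",place(STAND,[[l,0,z] for l in(-76,0,76) for z in (24,94)]),c)).tolist())
cv2.imwrite("pics/w1.png",np.clip(cv2.resize(im,(800,600),interpolation=cv2.INTER_CUBIC)*1.5,0,255))
E
```

```text
t: 2.43
eef_pos: [412.7, -274.1, 118.8]
tool_rot: [[0.175, 0.753, 0.634], [0.985, -0.139, -0.107], [0.007, 0.643, -0.766]]
t 2.43 q [-1.13 -0.36  2.46  0.84  0.79 -1.48] tcp [ 412.7 -274.1  118.8] F [0.  0.9 0.5] w 60.3 0.0
travel [ 196.7 -425.2 -200.2] rot [-1.953 -1.632 -0.602]
[[299.0, 189.0], [355.0, 204.0], [300.0, 116.0], [360.0, 118.0], [300.0, 42.0], [360.0, 32.0]][ WARN:0@0.898] global loadsave.cpp:1063 imwrite_ Unsupported depth image for selected encoder is fallbacked to CV_8U.
```

View pics/w1.png

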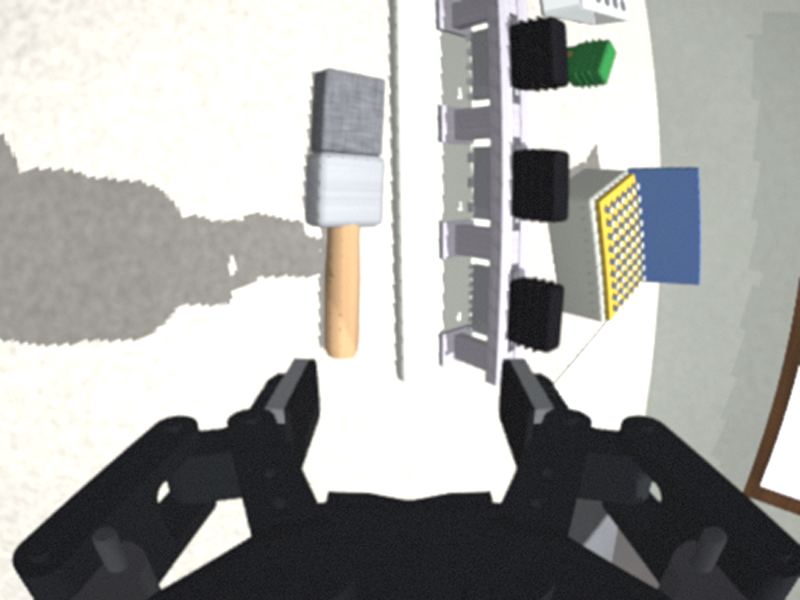

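```bash
python3 - <<'E'
import cv2,numpy as np
im=np.load("w1.npz")["im"][0:240,275:375]
im=np.ascontiguousarray(im.transpose(1,0,2))  # now u=row, v=col-275
a=cv2.resize(im[:,0:120],(800,667),interpolation=cv2.INTER_CUBIC)[:300] 
top=cv2.resize(im[5:50,0:120],(800,300),interpolation=cv2.INTER_CUBIC); bot=cv2.resize(im[5:50,120:240],(800,300),interpolation=cv2.INTER_CUBIC)
cv2.imwrite("pics/w1c.png",np.clip(np.vstack([top,bot])*1.3,0,255).astype(np.uint8))
E
```

```text
(no output)
```

View pics/w1c.png

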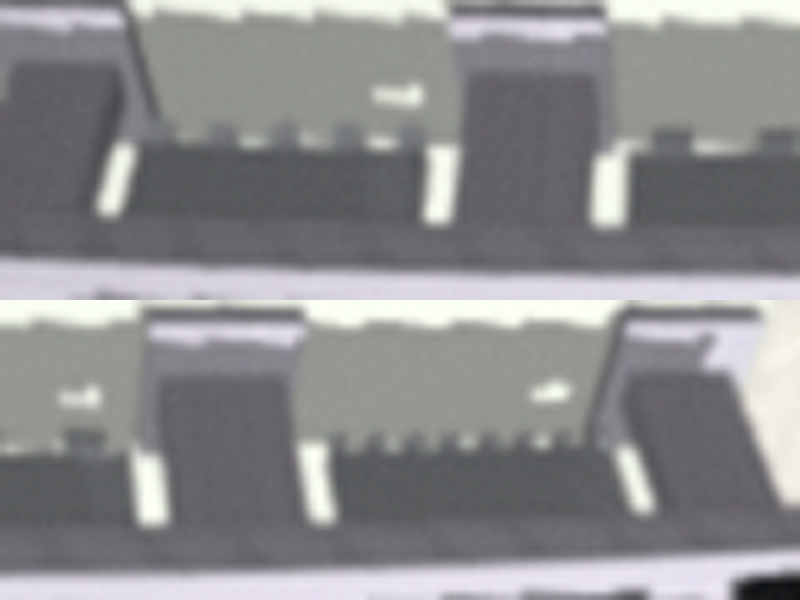

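```bash
python3 - <<'E'
from h import *
p=place(STAND,[[75.5,0,130]])[0]; print(p)
go(p,Rt(1.395))
E
```

```text
[ 566.70436461 -159.96363773  130.        ]
t 2.48 q [-1.12 -0.36  2.46  0.84  0.79 -1.48] tcp [ 413.5 -274.8  120. ] F [-0.9 -0.9  0. ] w 60.1 0.0
travel [139.8 106.1  77.1] rot [ 0.699 -0.006 -0.001]
```

```bash
python3 -m pendant '[{"travel":[0,32,-38],"delta_rot":[0.2,0,0],"jaw":50},{"travel":[0,32,-38],"delta_rot":[0.35,0,0],"jaw":50},{"travel":[140,132,46],"delta_rot":[0.699,-0.006,0],"jaw":50},{"travel":[140,132,46],"delta_rot":[0.699,-0.006,0],"jaw":50},{"travel":[140,132,46],"delta_rot":[0.699,-0.006,0],"jaw":50},{"travel":[140,132,46],"delta_rot":[0.699,-0.006,0],"jaw":44},{"travel":[140,132,46],"delta_rot":[0.699,-0.006,0],"jaw":44},{"travel":[140,132,46],"delta_rot":[0.699,-0.006,0],"jaw":44},{"travel":[140,132,46],"delta_rot":[0.699,-0.006,0],"jaw":44},{"travel":[140,132,46],"delta_rot":[0.699,-0.006,0],"jaw":44}]' | head -3
python3 - <<'E'
from h import *
import cv2
p=place(STAND,[[75.5,0,69]])[0]
go(p,Rt(1.395))
c=vision.calibration("wrist"); im=vision.read_camera("wrist")[:,:,::-1]
np.savez("w2.npz",im=im,**c)
q=proj("wrist",place(STAND,[[75.5+i,j,94] for i,j in((-20,-8),(-20,8),(20,8),(20,-8))]),c); print(np.round(q).tolist())
big=np.clip(cv2.resize(im,(800,600),interpolation=cv2.INTER_CUBIC)*1.4,0,255).astype(np.uint8)
for u,v in q: cv2.circle(big,(int((u+.5)*800/512),int((v+.5)*800/512)),3,(0,0,255),-1)
cv2.imwrite("pics/w2.png",big)
E
```

```text
t: 3.32
eef_pos: [568.9, -158.2, 170.5]
tool_rot: [[0.17, 0.985, -0.001], [0.985, -0.17, -0.002], [-0.002, -0.0, -1.0]]
t 3.32 q [-0.4   0.19  1.68 -0.    1.27 -0.23] tcp [ 568.9 -158.2  170.5] F [-0.6  0.6 -0.6] w 43.9 0.0
travel [ -1.8  -1.9 101.5] rot [-0.     0.002  0.005]
[[249.0, 226.0], [269.0, 226.0], [270.0, 177.0], [249.0, 177.0]]
```

View pics/w2.png

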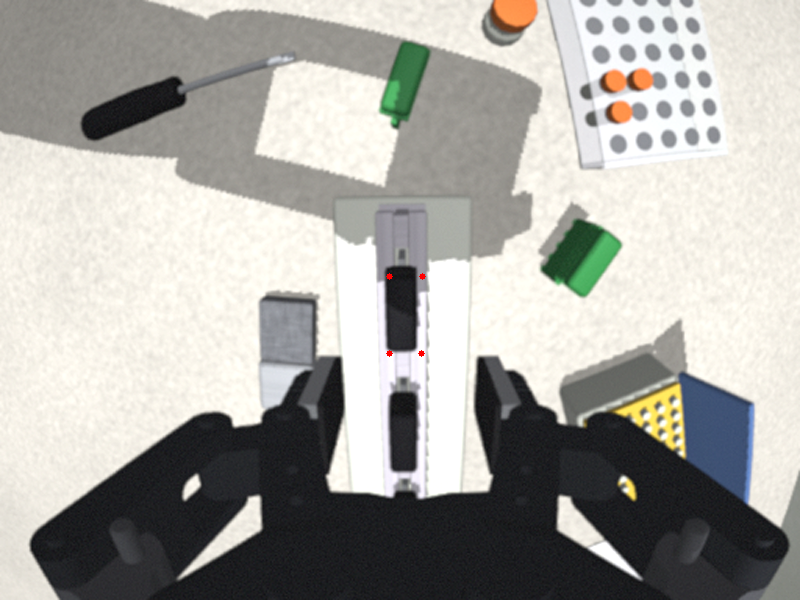

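```bash
python3 -m pendant '[{"travel":[-0.5,-4,30],"delta_rot":[0,0,0.005],"jaw":44},{"travel":[-0.5,-4,60],"delta_rot":[0,0,0.005],"jaw":44},{"travel":[-0.5,-4,80],"delta_rot":[0,0,0.005],"jaw":44},{"travel":[-0.5,-4,92],"delta_rot":[0,0,0.005],"jaw":44},{"travel":[-0.5,-4,98],"delta_rot":[0,0,0.005],"jaw":44},{"travel":[-0.5,-4,101.5],"delta_rot":[0,0,0.005],"jaw":44},{"travel":[-0.5,-4,101.5],"delta_rot":[0,0,0.005],"jaw":44}]' && python3 -m pendant '[{"travel":[0,0,0],"delta_rot":[0,0,0],"jaw":24},{"travel":[0,0,0],"delta_rot":[0,0,0],"jaw":18},{"travel":[0,0,0],"delta_rot":[0,0,0],"jaw":10},{"travel":[0,0,0],"delta_rot":[0,0,0],"jaw":10},{"travel":[0,0,0],"delta_rot":[0,0,0],"jaw":10},{"travel":[0,0,0],"delta_rot":[0,0,0],"jaw":10}]' 50
```

```text
t: 3.95
eef_pos: [563.3, -160.4, 70.7]
tool_rot: [[0.18, 0.984, 0.002], [0.984, -0.18, -0.002], [-0.002, 0.002, -1.0]]
contact_force: [-0.4, -0.2, -0.3]
grip_width: 44.2
grip_force: 0.0
t: 4.45
eef_pos: [564.4, -160.2, 71.5]
tool_rot: [[0.179, 0.984, 0.003], [0.984, -0.179, -0.003], [-0.002, 0.003, -1.0]]
contact_force: [-1.0, -1.0, 6.7]
grip_width: 15.2
grip_force: 49.7
```

```bash
python3 -m pendant '[{"travel":[0,0,-10],"delta_rot":[0,0,0],"jaw":10},{"travel":[0,0,-40],"delta_rot":[0,0,0],"jaw":10},{"travel":[0,0,-80],"delta_rot":[0,0,0],"jaw":10},{"travel":[0,0,-120],"delta_rot":[0,0,0],"jaw":10},{"travel":[0,0,-150],"delta_rot":[0,0,0],"jaw":10},{"travel":[0,0,-150],"delta_rot":[0,0,0],"jaw":10},{"travel":[0,0,-150],"delta_rot":[0,0,0],"jaw":10}]' 
python3 - <<'E'
from h import *
p=place(VST,[[0,0,225]])[0]
go(p,Rt(VST[2]))
E
```

```text
t: 5.03
eef_pos: [564.5, -159.9, 223.1]
tool_rot: [[0.179, 0.984, 0.006], [0.984, -0.179, -0.003], [-0.002, 0.006, -1.0]]
contact_force: [-0.4, 0.4, -1.7]
grip_width: 15.3
grip_force: 50.5
t 5.03 q [-0.41  0.13  1.64 -0.    1.36 -0.23] tcp [ 564.5 -159.9  223.1] F [-0.4  0.4 -1.7] w 15.3 50.482558608055115
travel [360.1 -87.1  -3.3] rot [ 0.006  0.004 -0.39 ]
```

```bash
python3 -m pendant '[{"travel":[30,-7,-3],"delta_rot":[0,0,-0.04],"jaw":10},{"travel":[70,-17,-3],"delta_rot":[0,0,-0.1],"jaw":10},{"travel":[110,-27,-3],"delta_rot":[0,0,-0.15],"jaw":10},{"travel":[150,-37,-3],"delta_rot":[0,0,-0.2],"jaw":10},{"travel":[190,-47,-3],"delta_rot":[0,0,-0.25],"jaw":10},{"travel":[230,-56,-3],"delta_rot":[0,0,-0.3],"jaw":10},{"travel":[270,-66,-3],"delta_rot":[0.003,0.002,-0.35],"jaw":10},{"travel":[310,-75,-3],"delta_rot":[0.006,0.004,-0.39],"jaw":10},{"travel":[340,-82,-3],"delta_rot":[0.006,0.004,-0.39],"jaw":10},{"travel":[360,-87,-3],"delta_rot":[0.006,0.004,-0.39],"jaw":10}]' >/dev/null;  python3 -m pendant '[{"travel":[0,0,0],"delta_rot":[0,0,0],"jaw":10},{"travel":[0,0,0],"delta_rot":[0,0,0],"jaw":10}]' 
python3 - <<'E'
from h import *
import cv2
go((0,0,0),np.eye(3))
c=vision.calibration("wrist"); im=vision.read_camera("wrist")[:,:,::-1]
np.savez("w3.npz",im=im,**c)
P=[[i,j,12] for i,j in((135,-48),(135,48),(-135,48),(-135,-48))]+[[i,j,64] for i in (-55,0,55) for j in (-24,24)]
q=proj("wrist",place(VST,P),c); print(np.round(q).tolist())
big=np.clip(cv2.resize(im,(800,600),interpolation=cv2.INTER_CUBIC)*1.4,0,255).astype(np.uint8)
for u,v in q: cv2.circle(big,(int((u+.5)*800/512),int((v+.5)*800/512)),2,(0,0,255),-1)
cv2.imwrite("pics/w3.png",big)
E
```

```text
t: 6.03
eef_pos: [540.4, 211.1, 220.1]
tool_rot: [[-0.211, 0.977, -0.009], [0.977, 0.211, 0.001], [0.003, -0.009, -1.0]]
contact_force: [-0.5, -1.0, -1.3]
grip_width: 15.0
grip_force: 50.3
t 6.03 q [0.23 0.13 1.65 0.   1.37 0.02] tcp [540.4 211.1 220.1] F [-0.5 -1.  -1.3] w 15.0 50.349769592285156
travel [ -93.  -570.8  224.7] rot [ 1.968  2.438 -0.007]
[[224.0, 58.0], [306.0, 58.0], [300.0, 268.0], [229.0, 268.0], [243.0, 229.0], [287.0, 229.0], [242.0, 179.0], [288.0, 179.0], [242.0, 126.0], [289.0, 126.0]]
```

View pics/w3.png

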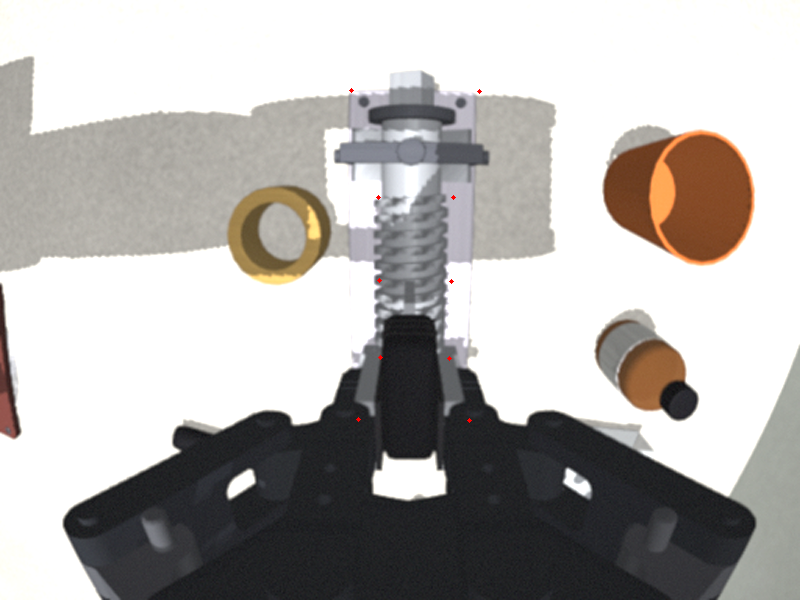

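```bash
python3 - <<'E'
import numpy as np
im=np.load("w3.npz")["im"].astype(float).mean(2)
for r in (48,62,88,110,118,135,142,150,160,166,170,185,188,191,194): print(r,im[r,232:296].astype(int).tolist())
E
```

```text
48 [207, 207, 209, 209, 210, 210, 207, 204, 201, 199, 197, 197, 198, 198, 197, 198, 191, 172, 162, 161, 167, 169, 170, 169, 164, 163, 164, 167, 166, 166, 166, 166, 166, 167, 166, 165, 162, 139, 115, 109, 109, 111, 121, 135, 153, 180, 199, 204, 203, 203, 206, 207, 209, 211, 212, 212, 210, 208, 203, 200, 199, 198, 199, 201]
62 [76, 76, 88, 108, 126, 130, 131, 132, 132, 131, 129, 128, 128, 131, 130, 129, 122, 107, 101, 101, 104, 105, 105, 104, 100, 101, 101, 103, 103, 103, 103, 102, 101, 102, 102, 103, 102, 97, 90, 87, 87, 88, 88, 88, 84, 97, 125, 133, 132, 134, 133, 133, 134, 135, 133, 133, 133, 134, 135, 134, 122, 109, 102, 102]
88 [145, 138, 134, 134, 136, 136, 137, 134, 133, 132, 134, 129, 112, 112, 124, 134, 140, 146, 151, 152, 156, 161, 165, 168, 170, 167, 159, 151, 142, 134, 121, 117, 112, 103, 104, 106, 110, 116, 136, 157, 161, 159, 155, 150, 146, 141, 137, 127, 109, 92, 84, 91, 93, 93, 93, 94, 94, 93, 94, 93, 94, 94, 94, 96]
110 [179, 176, 174, 173, 172, 172, 169, 167, 166, 165, 162, 148, 125, 115, 125, 134, 140, 147, 151, 155, 158, 162, 165, 167, 171, 174, 176, 182, 189, 195, 
[... 2753 characters left out ...]
 92, 99, 102, 96, 86, 79, 88, 134, 191, 213, 217, 214, 212, 213, 213, 214, 212, 209, 210]
191 [211, 212, 212, 216, 215, 213, 207, 171, 133, 121, 119, 127, 142, 145, 141, 127, 120, 110, 95, 75, 70, 73, 83, 98, 100, 98, 88, 74, 70, 70, 69, 68, 70, 81, 96, 97, 93, 84, 74, 70, 76, 85, 94, 100, 105, 116, 132, 122, 95, 78, 73, 74, 80, 109, 157, 206, 213, 213, 212, 214, 213, 211, 210, 210]
194 [212, 212, 212, 216, 215, 212, 209, 184, 139, 103, 79, 78, 93, 107, 122, 125, 127, 127, 128, 126, 132, 144, 155, 165, 172, 167, 132, 104, 100, 102, 100, 101, 102, 120, 142, 150, 153, 156, 158, 156, 153, 150, 145, 137, 130, 116, 94, 79, 76, 82, 82, 79, 83, 123, 156, 178, 205, 212, 212, 213, 213, 211, 210, 210]
```

```bash
python3 -m pendant '[{"travel":[0,0.7,25],"delta_rot":[0,0,0],"jaw":10},{"travel":[0,0.7,45],"delta_rot":[0,0,0],"jaw":10},{"travel":[0,0.7,60],"delta_rot":[0,0,0],"jaw":10},{"travel":[0,0.7,70],"delta_rot":[0,0,0],"jaw":10},{"travel":[0,0.7,75],"delta_rot":[0,0,0],"jaw":10},{"travel":[0,0.7,76],"delta_rot":[0,0,0],"jaw":10},{"travel":[0,0.7,76],"delta_rot":[0,0,0],"jaw":10},{"travel":[0,0.7,76],"delta_rot":[0,0,0],"jaw":10}]'
python3 -m pendant '[{"travel":[0,0,0.5],"delta_rot":[0,0,0],"jaw":10},{"travel":[0,0,1],"delta_rot":[0,0,0],"jaw":10},{"travel":[0,0,1.5],"delta_rot":[0,0,0],"jaw":10},{"travel":[0,0,2],"delta_rot":[0,0,0],"jaw":10},{"travel":[0,0,2.5],"delta_rot":[0,0,0],"jaw":10},{"travel":[0,0,3],"delta_rot":[0,0,0],"jaw":10},{"travel":[0,0,3.5],"delta_rot":[0,0,0],"jaw":10},{"travel":[0,0,4],"delta_rot":[0,0,0],"jaw":10}]'
python3 -c "
from h import *
import cv2
c=vision.calibration('wrist'); im=vision.read_camera('wrist')[:,:,::-1]
np.savez('w4.npz',im=im,**c)
cv2.imwrite('pics/w4.png',cv2.resize(im[110:230,180:340],(800,600),interpolation=cv2.INTER_CUBIC))"
```

```text
t: 6.75
eef_pos: [543.1, 210.5, 147.5]
tool_rot: [[-0.208, 0.978, -0.003], [0.978, 0.208, 0.003], [0.004, -0.003, -1.0]]
contact_force: [-0.2, 0.8, -0.3]
grip_width: 14.7
grip_force: 50.4
t: 7.42
eef_pos: [542.2, 210.7, 142.2]
tool_rot: [[-0.209, 0.978, -0.005], [0.978, 0.209, 0.003], [0.004, -0.005, -1.0]]
contact_force: [0.2, 1.3, -1.0]
grip_width: 15.2
grip_force: 50.4
```

View pics/w4.png

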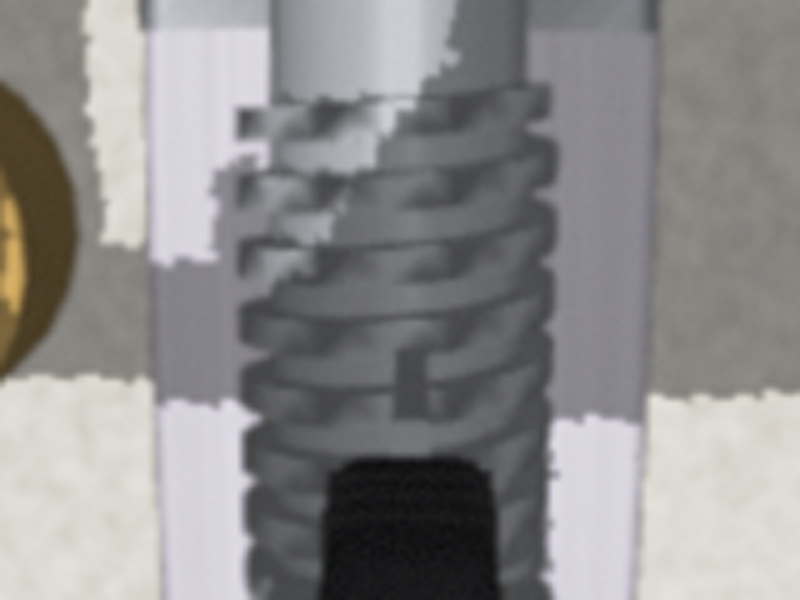

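```bash
python3 -m pendant '[{"travel":[0,-1,0.5],"delta_rot":[0,0,0],"jaw":10},{"travel":[0,-2,1],"delta_rot":[0,0,0],"jaw":10},{"travel":[0,-2,1.5],"delta_rot":[0,0,0],"jaw":10},{"travel":[0,-2,2],"delta_rot":[0,0,0],"jaw":10},{"travel":[0,-2,2.5],"delta_rot":[0,0,0],"jaw":10},{"travel":[0,-2,3],"delta_rot":[0,0,0],"jaw":10},{"travel":[0,-2,3.4],"delta_rot":[0,0,0],"jaw":10},{"travel":[0,-2,3.8],"delta_rot":[0,0,0],"jaw":10},{"travel":[0,-2,3.8],"delta_rot":[0,0,0],"jaw":10}]'
python3 -m pendant '[{"travel":[0,0,0.3],"delta_rot":[0,0,0],"jaw":10},{"travel":[0,0,0.6],"delta_rot":[0,0,0],"jaw":10},{"travel":[0,0,0.6],"delta_rot":[0,0,0],"jaw":10}]'
```

```text
t: 8.22
eef_pos: [540.2, 210.2, 138.4]
tool_rot: [[-0.208, 0.978, -0.005], [0.978, 0.208, 0.003], [0.004, -0.005, -1.0]]
contact_force: [-0.6, 0.1, -1.6]
grip_width: 14.9
grip_force: 50.4
t: 8.47
eef_pos: [540.2, 210.2, 137.9]
tool_rot: [[-0.208, 0.978, -0.005], [0.978, 0.208, 0.003], [0.004, -0.005, -1.0]]
contact_force: [0.1, 0.1, -0.9]
grip_width: 14.7
grip_force: 50.4
```

```bash
for i in 1 ; do
python3 -m pendant '[{"travel":[0,0,0.3],"delta_rot":[0,0,0],"jaw":10},{"travel":[0,0,0.6],"delta_rot":[0,0,0],"jaw":10},{"travel":[0,0,0.6],"delta_rot":[0,0,0],"jaw":10}]' | grep -E "eef|contact"
python3 -m pendant '[{"travel":[0,0,0.3],"delta_rot":[0,0,0],"jaw":10},{"travel":[0,0,0.6],"delta_rot":[0,0,0],"jaw":10},{"travel":[0,0,0.6],"delta_rot":[0,0,0],"jaw":10}]' | grep -E "eef|contact"
done
```

```text
eef_pos: [540.2, 210.2, 137.3]
contact_force: [0.5, -0.3, -2.8]
eef_pos: [540.2, 210.3, 136.7]
contact_force: [-0.0, 0.5, -1.5]
```

```bash

python3 -m pendant '[{"travel":[0,0,0.3],"delta_rot":[0,0,0],"jaw":10},{"travel":[0,0,0.6],"delta_rot":[0,0,0],"jaw":10},{"travel":[0,0,0.6],"delta_rot":[0,0,0],"jaw":10}]' | grep -E "eef|contact"
python3 -m pendant '[{"travel":[0,0,0.2],"delta_rot":[0,0,0],"jaw":10},{"travel":[0,0,0.4],"delta_rot":[0,0,0],"jaw":10},{"travel":[0,0,0.4],"delta_rot":[0,0,0],"jaw":10}]' | grep -E "eef|contact"
```

```text
eef_pos: [540.2, 210.2, 136.0]
contact_force: [-0.9, -0.4, -2.1]
eef_pos: [540.3, 210.3, 135.8]
contact_force: [-0.9, 0.6, -0.1]
```

```bash

python3 -m pendant '[{"travel":[0,0,0.2],"delta_rot":[0,0,0],"jaw":10},{"travel":[0,0,0.4],"delta_rot":[0,0,0],"jaw":10},{"travel":[0,0,0.4],"delta_rot":[0,0,0],"jaw":10}]' | grep -E "eef|contact"
python3 -m pendant '[{"travel":[0,0,0.2],"delta_rot":[0,0,0],"jaw":10},{"travel":[0,0,0.2],"delta_rot":[0,0,0],"jaw":10}]' | grep -E "eef|contact"
```

```text
eef_pos: [540.3, 210.3, 135.7]
contact_force: [-2.4, -1.1, 2.9]
eef_pos: [540.4, 210.3, 135.7]
contact_force: [-3.0, -0.2, 5.7]
```

```bash

python3 -m pendant '[{"travel":[0.3,0,-0.1],"delta_rot":[0,0,0],"jaw":10},{"travel":[0.6,0,-0.1],"delta_rot":[0,0,0],"jaw":10},{"travel":[0.6,0,-0.1],"delta_rot":[0,0,0],"jaw":10}]' | grep -E "eef|contact"
python3 -m pendant '[{"travel":[0.3,0,0],"delta_rot":[0,0,0],"jaw":10},{"travel":[0.6,0,0],"delta_rot":[0,0,0],"jaw":10},{"travel":[0.6,0,0],"delta_rot":[0,0,0],"jaw":10}]' | grep -E "eef|contact"
python3 -m pendant '[{"travel":[0.3,0,0],"delta_rot":[0,0,0],"jaw":10},{"travel":[0.6,0,0],"delta_rot":[0,0,0],"jaw":10},{"travel":[0.6,0,0],"delta_rot":[0,0,0],"jaw":10}]' | grep -E "eef|contact"
```

```text
eef_pos: [540.3, 210.5, 135.7]
contact_force: [-2.0, -2.2, 5.8]
eef_pos: [540.4, 210.8, 135.7]
contact_force: [-1.6, -2.7, 5.9]
eef_pos: [540.6, 211.5, 135.7]
contact_force: [0.6, -3.6, 5.2]
```

```bash

python3 -m pendant '[{"travel":[0.3,0,0],"delta_rot":[0,0,0],"jaw":10},{"travel":[0.6,0,0],"delta_rot":[0,0,0],"jaw":10},{"travel":[0.6,0,0],"delta_rot":[0,0,0],"jaw":10}]' | grep -E "eef|contact"
python3 -m pendant '[{"travel":[0.3,0,0],"delta_rot":[0,0,0],"jaw":10},{"travel":[0.6,0,0],"delta_rot":[0,0,0],"jaw":10},{"travel":[0.6,0,0],"delta_rot":[0,0,0],"jaw":10}]' | grep -E "eef|contact"
python3 -m pendant '[{"travel":[0.3,0,0],"delta_rot":[0,0,0],"jaw":10},{"travel":[0.6,0,0],"delta_rot":[0,0,0],"jaw":10},{"travel":[0.6,0,0],"delta_rot":[0,0,0],"jaw":10}]' | grep -E "eef|contact"
```

```text
eef_pos: [540.5, 212.4, 135.7]
contact_force: [1.9, -3.0, 5.4]
eef_pos: [540.4, 213.0, 135.7]
contact_force: [1.3, -3.1, 5.2]
eef_pos: [540.2, 213.6, 135.7]
contact_force: [1.1, -3.1, 5.4]
```

```bash

python3 -m pendant '[{"travel":[0.3,0,0],"delta_rot":[0,0,0],"jaw":10},{"travel":[0.6,0,0],"delta_rot":[0,0,0],"jaw":10},{"travel":[0.6,0,0],"delta_rot":[0,0,0],"jaw":10}]' | grep -E "eef|contact"
python3 -m pendant '[{"travel":[0.3,0,0],"delta_rot":[0,0,0],"jaw":10},{"travel":[0.6,0,0],"delta_rot":[0,0,0],"jaw":10},{"travel":[0.6,0,0],"delta_rot":[0,0,0],"jaw":10}]' | grep -E "eef|contact"
python3 -m pendant '[{"travel":[0.3,0,0],"delta_rot":[0,0,0],"jaw":10},{"travel":[0.6,0,0],"delta_rot":[0,0,0],"jaw":10},{"travel":[0.6,0,0],"delta_rot":[0,0,0],"jaw":10}]' | grep -E "eef|contact"
```

```text
eef_pos: [540.0, 214.3, 135.6]
contact_force: [2.1, -3.0, 5.5]
eef_pos: [539.8, 214.9, 135.6]
contact_force: [-0.1, -3.3, 5.2]
eef_pos: [539.6, 215.6, 135.5]
contact_force: [1.4, -3.0, 5.9]
```

```bash

python3 -m pendant '[{"travel":[0.3,0,0],"delta_rot":[0,0,0],"jaw":10},{"travel":[0.6,0,0],"delta_rot":[0,0,0],"jaw":10},{"travel":[0.6,0,0],"delta_rot":[0,0,0],"jaw":10}]' | grep -E "eef|contact"
python3 -m pendant '[{"travel":[0.3,0,0],"delta_rot":[0,0,0],"jaw":10},{"travel":[0.6,0,0],"delta_rot":[0,0,0],"jaw":10},{"travel":[0.6,0,0],"delta_rot":[0,0,0],"jaw":10}]' | grep -E "eef|contact"
```

```text
eef_pos: [538.1, 216.6, 134.4]
contact_force: [-0.0, 0.3, -1.4]
eef_pos: [537.9, 216.9, 134.2]
contact_force: [0.4, -0.0, -1.7]
```

```bash

python3 -m pendant '[{"travel":[0.3,0,0],"delta_rot":[0,0,0],"jaw":10},{"travel":[0.6,0,0],"delta_rot":[0,0,0],"jaw":10},{"travel":[0.6,0,0],"delta_rot":[0,0,0],"jaw":10}]' | grep -E "eef|contact|tool"
```

```text
eef_pos: [538.5, 217.3, 135.0]
tool_rot: [[-0.209, 0.978, -0.006], [0.978, 0.209, 0.002], [0.004, -0.005, -1.0]]
contact_force: [-0.6, -0.8, -0.9]
```

```bash

python3 -m pendant '[{"travel":[0,0,0.3],"delta_rot":[0,0,0],"jaw":10},{"travel":[0,0,0.6],"delta_rot":[0,0,0],"jaw":10},{"travel":[0,0,0.6],"delta_rot":[0,0,0],"jaw":10}]' | grep -E "eef|contact"
python3 -m pendant '[{"travel":[0,0,0.3],"delta_rot":[0,0,0],"jaw":10},{"travel":[0,0,0.3],"delta_rot":[0,0,0],"jaw":10}]' | grep -E "eef|contact"
```

```text
eef_pos: [538.8, 217.3, 134.7]
contact_force: [-0.4, 0.4, -1.2]
eef_pos: [538.8, 217.3, 134.4]
contact_force: [-0.6, -0.0, -0.7]
```

```bash

python3 -m pendant '[{"travel":[0,0,0.4],"delta_rot":[0,0,0],"jaw":10},{"travel":[0,0,0.8],"delta_rot":[0,0,0],"jaw":10},{"travel":[0,0,0.8],"delta_rot":[0,0,0],"jaw":10}]' | grep -E "eef|contact"
python3 -m pendant '[{"travel":[0,0,0.4],"delta_rot":[0,0,0],"jaw":10},{"travel":[0,0,0.8],"delta_rot":[0,0,0],"jaw":10},{"travel":[0,0,0.8],"delta_rot":[0,0,0],"jaw":10}]' | grep -E "eef|contact"
```

```text
eef_pos: [538.7, 217.2, 133.5]
contact_force: [-0.1, 0.1, -0.8]
eef_pos: [538.7, 217.3, 132.7]
contact_force: [0.3, -1.4, -0.5]
```

```bash

python3 -m pendant '[{"travel":[0,0,0.4],"delta_rot":[0,0,0],"jaw":10},{"travel":[0,0,0.8],"delta_rot":[0,0,0],"jaw":10},{"travel":[0,0,0.8],"delta_rot":[0,0,0],"jaw":10}]' | grep -E "eef|contact"
```

```text
eef_pos: [538.7, 217.2, 131.9]
contact_force: [0.9, -1.1, -0.1]
```

```bash

python3 -m pendant '[{"travel":[0,0,0.4],"delta_rot":[0,0,0],"jaw":10},{"travel":[0,0,0.7],"delta_rot":[0,0,0],"jaw":10},{"travel":[0,0,0.7],"delta_rot":[0,0,0],"jaw":10}]' | grep -E "eef|contact"
```

```text
eef_pos: [538.8, 217.3, 131.4]
contact_force: [-0.3, -1.2, -0.1]
```

```bash

python3 -m pendant '[{"travel":[0,0,0.2],"delta_rot":[0,0,0],"jaw":10},{"travel":[0,0,0.4],"delta_rot":[0,0,0],"jaw":10},{"travel":[0,0,0.4],"delta_rot":[0,0,0],"jaw":10}]' | grep -E "eef|contact"
```

```text
eef_pos: [538.9, 217.3, 131.3]
contact_force: [-1.8, -1.2, 4.2]
```

```bash

python3 -m pendant '[{"travel":[0,0,0.15],"delta_rot":[0,0,0],"jaw":10},{"travel":[0,0,0.3],"delta_rot":[0,0,0],"jaw":10},{"travel":[0,0,0.3],"delta_rot":[0,0,0],"jaw":10},{"travel":[0,0,0.3],"delta_rot":[0,0,0],"jaw":10},{"travel":[0,0,0.3],"delta_rot":[0,0,0],"jaw":10},{"travel":[0,0,0.3],"delta_rot":[0,0,0],"jaw":10},{"travel":[0,0,0.3],"delta_rot":[0,0,0],"jaw":10},{"travel":[0,0,0.3],"delta_rot":[0,0,0],"jaw":10},{"travel":[0,0,0.3],"delta_rot":[0,0,0],"jaw":10},{"travel":[0,0,0.3],"delta_rot":[0,0,0],"jaw":10}]'
python3 -m pendant '[{"travel":[0,0,0],"delta_rot":[0,0,0],"jaw":10},{"travel":[0,0,0],"delta_rot":[0,0,0],"jaw":10},{"travel":[0,0,0],"delta_rot":[0,0,0],"jaw":10},{"travel":[0,0,0],"delta_rot":[0,0,0],"jaw":10},{"travel":[0,0,0],"delta_rot":[0,0,0],"jaw":10},{"travel":[0,0,0],"delta_rot":[0,0,0],"jaw":10}]'
python3 -c "
from h import *
import cv2
im=vision.read_camera('wrist')[:,:,::-1]
cv2.imwrite('pics/w5.png',cv2.resize(im[110:230,180:340],(800,600),interpolation=cv2.INTER_CUBIC))"
```

```text
t: 15.38
eef_pos: [538.9, 217.3, 131.3]
tool_rot: [[-0.208, 0.978, -0.005], [0.978, 0.208, 0.003], [0.004, -0.004, -1.0]]
contact_force: [-2.4, -0.8, 6.3]
grip_width: 15.2
grip_force: 51.4
t: 15.88
eef_pos: [538.9, 217.3, 131.3]
tool_rot: [[-0.209, 0.978, -0.005], [0.978, 0.209, 0.003], [0.004, -0.004, -1.0]]
contact_force: [-2.6, -2.1, 7.0]
grip_width: 15.1
grip_force: 51.4
```

View pics/w5.png

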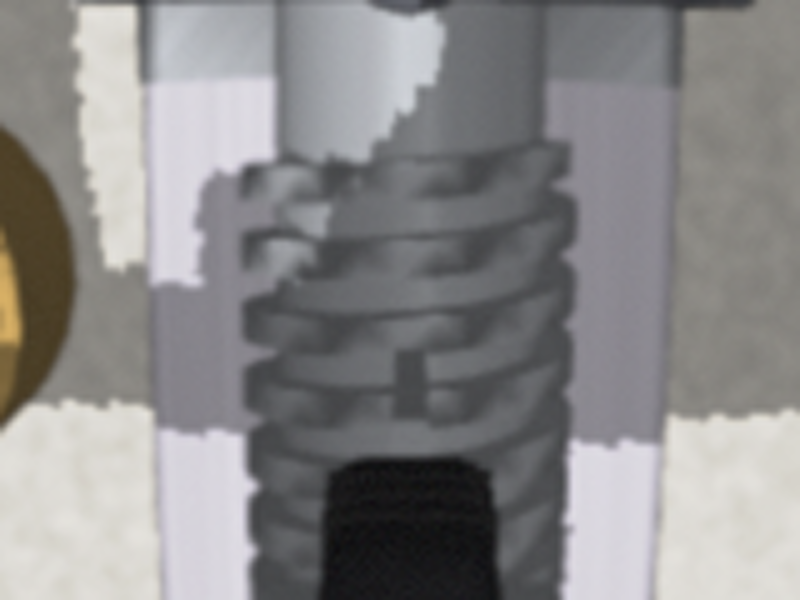

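```bash

python3 -m pendant '[{"travel":[0,0,-1],"delta_rot":[0,0,0],"jaw":10},{"travel":[0,0,-5],"delta_rot":[0,0,0],"jaw":10},{"travel":[0,0,-20],"delta_rot":[0,0,0],"jaw":10},{"travel":[0,0,-50],"delta_rot":[0,0,0],"jaw":10},{"travel":[0,0,-85],"delta_rot":[0,0,0],"jaw":10},{"travel":[0,0,-92],"delta_rot":[0,0,0],"jaw":10},{"travel":[0,0,-92],"delta_rot":[0,0,0],"jaw":10}]' >/dev/null
python3 - <<'E'
from h import *
go((564.4,-160.1,215),Rt(1.391))
E
```

```text
t 16.52 q [0.25 0.12 1.65 0.   1.37 0.03] tcp [541.3 217.8 226.4] F [ 0.9  0.3 -1.1] w 14.9 50.485299825668335
travel [-374.5  -56.3    9.7] rot [ 0.002 -0.005  0.39 ]
```

```bash

python3 -m pendant '[{"travel":[-35,-5,5],"delta_rot":[0,0,0.04],"jaw":10},{"travel":[-75,-11,5],"delta_rot":[0,0,0.1],"jaw":10},{"travel":[-115,-17,5],"delta_rot":[0,0,0.15],"jaw":10},{"travel":[-155,-23,5],"delta_rot":[0,0,0.2],"jaw":10},{"travel":[-195,-29,5],"delta_rot":[0,0,0.25],"jaw":10},{"travel":[-235,-35,5],"delta_rot":[0,0,0.3],"jaw":10},{"travel":[-275,-41,5],"delta_rot":[0,0,0.35],"jaw":10},{"travel":[-315,-47,5],"delta_rot":[0.002,-0.005,0.39],"jaw":10},{"travel":[-350,-53,5],"delta_rot":[0.002,-0.005,0.39],"jaw":10},{"travel":[-374.5,-56.3,9.7],"delta_rot":[0.002,-0.005,0.39],"jaw":10}]' >/dev/null
python3 -m pendant '[{"travel":[0,0,0],"delta_rot":[0,0,0],"jaw":10},{"travel":[0,0,0],"delta_rot":[0,0,0],"jaw":10},{"travel":[0,0,0],"delta_rot":[0,0,0],"jaw":10},{"travel":[0,0,0],"delta_rot":[0,0,0],"jaw":10},{"travel":[0,0,0],"delta_rot":[0,0,0],"jaw":10},{"travel":[0,0,0],"delta_rot":[0,0,0],"jaw":10}]' >/dev/null
python3 - <<'E'
from h import *
go((564.4,-160.1,120),Rt(1.391))
E
```

```text
t 17.85 q [-0.41  0.14  1.65 -0.01  1.35 -0.23] tcp [ 562.3 -159.7  211.8] F [-0.4 -1.1 -2.2] w 14.6 50.309574007987976
travel [ 0.3  2.7 91.8] rot [-0.007  0.004  0.002]
```

```bash

python3 -m pendant '[{"travel":[0.3,2.7,30],"delta_rot":[-0.005,0.002,0],"jaw":10},{"travel":[0.3,2.7,60],"delta_rot":[-0.005,0.002,0],"jaw":10},{"travel":[0.3,2.7,80],"delta_rot":[-0.005,0.002,0],"jaw":10},{"travel":[0.3,2.7,88],"delta_rot":[-0.005,0.002,0],"jaw":10},{"travel":[0.3,2.7,90],"delta_rot":[-0.005,0.002,0],"jaw":10},{"travel":[0.3,2.7,90],"delta_rot":[-0.005,0.002,0],"jaw":10},{"travel":[0.3,2.7,90],"delta_rot":[-0.005,0.002,0],"jaw":10},{"travel":[0.3,2.7,90],"delta_rot":[-0.005,0.002,0],"jaw":10}]' >/dev/null
python3 - <<'E'
from h import *
go((564.4,-160.1,72),Rt(1.391))
E
```

```text
t 18.52 q [-0.41  0.23  1.72 -0.    1.18 -0.23] tcp [ 565.6 -161.8  123.8] F [-0.4  0.7 -1.4] w 14.9 50.29527962207794
travel [ 1.6 -1.5 51.8] rot [0.002 0.002 0.   ]
```

```bash

python3 -m pendant '[{"travel":[1,-1,1],"delta_rot":[0,0,0],"jaw":10},{"travel":[1,-1,1],"delta_rot":[0,0,0],"jaw":10},{"travel":[1,-1,1],"delta_rot":[0,0,0],"jaw":10},{"travel":[1,-1,1],"delta_rot":[0,0,0],"jaw":10},{"travel":[1,-1,1],"delta_rot":[0,0,0],"jaw":10},{"travel":[1,-1,1],"delta_rot":[0,0,0],"jaw":10},{"travel":[1,-1,1],"delta_rot":[0,0,0],"jaw":10}]' | grep -E "eef|tool"
python3 - <<'E'
from h import *
go((564.4,-160.1,72),Rt(1.391))
E
```

```text
eef_pos: [563.4, -160.2, 120.7]
tool_rot: [[0.179, 0.984, -0.002], [0.984, -0.179, -0.001], [-0.002, -0.002, -1.0]]
t 19.1 q [-0.41  0.23  1.73 -0.    1.18 -0.23] tcp [ 563.4 -160.2  120.7] F [ 0.  -0.4 -0.9] w 15.3 50.29491305351257
travel [ 0.3  1.1 48.7] rot [-0.002  0.002 -0.   ]
```

```bash

python3 -m pendant '[{"travel":[0.3,0.5,2],"delta_rot":[0,0,0],"jaw":10},{"travel":[0.3,0.5,4],"delta_rot":[0,0,0],"jaw":10},{"travel":[0.3,0.5,6],"delta_rot":[0,0,0],"jaw":10},{"travel":[0.3,0.5,8],"delta_rot":[0,0,0],"jaw":10},{"travel":[0.3,0.5,8],"delta_rot":[0,0,0],"jaw":10},{"travel":[0.3,0.5,8],"delta_rot":[0,0,0],"jaw":10}]' | grep -E "eef|contact"
python3 -m pendant '[{"travel":[0,0,1],"delta_rot":[0,0,0],"jaw":10},{"travel":[0,0,2],"delta_rot":[0,0,0],"jaw":10},{"travel":[0,0,3],"delta_rot":[0,0,0],"jaw":10},{"travel":[0,0,4],"delta_rot":[0,0,0],"jaw":10},{"travel":[0,0,5],"delta_rot":[0,0,0],"jaw":10},{"travel":[0,0,5],"delta_rot":[0,0,0],"jaw":10}]' | grep -E "eef|contact"
```

```text
eef_pos: [563.7, -159.9, 112.4]
contact_force: [0.3, 0.2, -0.7]
eef_pos: [563.8, -159.9, 107.4]
contact_force: [-0.2, 0.5, -1.8]
```

```bash

python3 -m pendant '[{"travel":[0,0.3,3],"delta_rot":[0,0,0],"jaw":10},{"travel":[0,0.3,7],"delta_rot":[0,0,0],"jaw":10},{"travel":[0,0.3,11],"delta_rot":[0,0,0],"jaw":10},{"travel":[0,0.3,15],"delta_rot":[0,0,0],"jaw":10},{"travel":[0,0.3,19],"delta_rot":[0,0,0],"jaw":10},{"travel":[0,0.3,23],"delta_rot":[0,0,0],"jaw":10},{"travel":[0,0.3,27],"delta_rot":[0,0,0],"jaw":10},{"travel":[0,0.3,30],"delta_rot":[0,0,0],"jaw":10},{"travel":[0,0.3,32],"delta_rot":[0,0,0],"jaw":10},{"travel":[0,0.3,32],"delta_rot":[0,0,0],"jaw":10}]' | grep -E "eef|contact"
python3 -m pendant '[{"travel":[0,0,0.5],"delta_rot":[0,0,0],"jaw":10},{"travel":[0,0,1],"delta_rot":[0,0,0],"jaw":10},{"travel":[0,0,1.5],"delta_rot":[0,0,0],"jaw":10},{"travel":[0,0,2],"delta_rot":[0,0,0],"jaw":10},{"travel":[0,0,2],"delta_rot":[0,0,0],"jaw":10}]' | grep -E "eef|contact"
```

```text
eef_pos: [563.8, -159.9, 75.1]
contact_force: [-0.8, -0.4, -2.2]
eef_pos: [564.2, -160.1, 73.8]
contact_force: [-0.2, -0.4, -1.0]
```

```bash

python3 -m pendant '[{"travel":[0,0,0.5],"delta_rot":[0,0,0],"jaw":10},{"travel":[0,0,1],"delta_rot":[0,0,0],"jaw":10},{"travel":[0,0,1.5],"delta_rot":[0,0,0],"jaw":10},{"travel":[0,0,1.5],"delta_rot":[0,0,0],"jaw":10}]' | grep -E "eef|contact"
python3 -m pendant '[{"travel":[0,0,0.5],"delta_rot":[0,0,0],"jaw":10},{"travel":[0,0,0.8],"delta_rot":[0,0,0],"jaw":10},{"travel":[0,0,0.8],"delta_rot":[0,0,0],"jaw":10}]' | grep -E "eef|contact"
```

```text
eef_pos: [564.1, -160.0, 72.1]
contact_force: [-0.2, 0.4, -1.6]
eef_pos: [564.2, -160.1, 71.5]
contact_force: [-0.2, 0.4, -0.8]
```

```bash

python3 -m pendant '[{"travel":[0,0,0.4],"delta_rot":[0,0,0],"jaw":10},{"travel":[0,0,0.7],"delta_rot":[0,0,0],"jaw":10},{"travel":[0,0,0.7],"delta_rot":[0,0,0],"jaw":10}]' | grep -E "eef|contact"
```

```text
eef_pos: [564.2, -160.1, 71.5]
contact_force: [-3.3, 0.8, 4.5]
```

```bash

python3 -m pendant '[{"travel":[0,0,0],"delta_rot":[0,0,0],"jaw":18},{"travel":[0,0,0],"delta_rot":[0,0,0],"jaw":22},{"travel":[0,0,0],"delta_rot":[0,0,0],"jaw":28},{"travel":[0,0,0],"delta_rot":[0,0,0],"jaw":40},{"travel":[0,0,0],"delta_rot":[0,0,0],"jaw":44},{"travel":[0,0,0],"delta_rot":[0,0,0],"jaw":44}]' 
python3 -m pendant '[{"travel":[0,0,-5],"delta_rot":[0,0,0],"jaw":44},{"travel":[0,0,-15],"delta_rot":[0,0,0],"jaw":44},{"travel":[0,0,-35],"delta_rot":[0,0,0],"jaw":44},{"travel":[0,0,-65],"delta_rot":[0,0,0],"jaw":44},{"travel":[0,0,-95],"delta_rot":[0,0,0],"jaw":44},{"travel":[0,0,-100],"delta_rot":[0,0,0],"jaw":44},{"travel":[0,0,-100],"delta_rot":[0,0,0],"jaw":44},{"travel":[0,0,-100],"delta_rot":[0,0,0],"jaw":44}]' 
python3 - <<'E'
from h import *
import cv2
a=np.load("w2.npz")["im"]; c0=cv2.imread("scene0raw.png").astype(int); c1=cv2.imread("side0raw.png").astype(int)
b=vision.read_camera("wrist")[:,:,::-1]; s0=vision.read_camera("scene")[:,:,::-1]; s1=vision.read_camera("side")[:,:,::-1]
cv2.imwrite("s0.png",s0);cv2.imwrite("s1.png",s1)
def dark(im,box):
    y0,y1,x0,x1=box; m=im[y0:y1,x0:x1].max(2)<45; ys,xs=np.nonzero(m); return m.sum(),round(xs.mean()+x0,2),round(ys.mean()+y0,2)
for n,x,y,bx in(("wrist",a,b,(160,235,240,275)),("scene",c0,s0,(200,225,100,200)),("side",c1,s1,(215,315,280,345))):
    print(n,dark(x,bx),dark(y,bx))
E
```

```text
t: 22.68
eef_pos: [564.2, -160.1, 70.6]
tool_rot: [[0.179, 0.984, -0.002], [0.984, -0.179, -0.001], [-0.002, -0.002, -1.0]]
contact_force: [0.4, -0.0, -0.5]
grip_width: 43.9
grip_force: 0.0
t: 23.35
eef_pos: [564.6, -160.0, 171.5]
tool_rot: [[0.179, 0.984, -0.001], [0.984, -0.179, -0.002], [-0.002, -0.0, -1.0]]
contact_force: [-0.5, -0.1, -0.5]
grip_width: 44.6
grip_force: 0.0
wrist (np.int64(964), np.float64(256.32), np.float64(196.58)) (np.int64(957), np.float64(260.91), np.float64(192.48))
scene (np.int64(620), np.float64(149.05), np.float64(212.06)) (np.int64(521), np.float64(147.69), np.float64(211.18))
side (np.int64(1113), np.float64(312.26), np.float64(265.47)) (np.int64(956), np.float64(312.68), np.float64(265.44))
```

```bash
python3 -c "
from station import job_done
print(job_done())"
```

```text
the job is handed in; nothing more can be done
None
```

The 10 mm leaf dropped fully home on the thread (4.4 mm below the crests, about 7 N for over a second) and hangs back in its own place; the job was handed in at about 23 s, with no verdict returned.

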